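# Put the potter's wheel gearbox into the flagged gear

## Robot

A 6-joint arm with a two-finger parallel gripper is mounted at the origin on the work surface. World frame = base frame: x ahead of the robot, y to its left, z up, the work surface at z = 0. Lengths are in mm, angles in rad, forces in N, time in s.
With the tool pointing down it reaches from about 275 to 1000 mm from the base axis. Payload 8.4 kg.
Tool frame: the origin (TCP) lies midway between the tips of the shut fingers; the grasp point (between the pads) lies 19 mm behind it; z points along the fingers, y is the line along which they close (so a half turn about z gives the same grasp; the last joint's range is limited). The gripper opens to 85 mm and grips with 20 to 120 N. Pads are 22 mm wide; open, the fingers measure 114 mm over their backs; the gripper's body (76 mm by 85 mm) begins 54 mm behind the grasp point. The pads swing forward as they close: fully open they stand 13 mm farther back than shut.
Start: joints at [-1.19, 0.353, 1.633, -0, 1.155, -0.002], TCP at [233.448, -579.767, 231.281] pointing down, gripper open.
Joint ranges: [-2.63, 2.63], [-0.92, 2.1], [0.06, 2.66], [-1.3, 4.44], [0, 2.69], [-3.02, 3.02]. Speed limits (rad/s): [2.22, 2.22, 2.79, 3.14, 3.14, 3.14].

## Interface

Orientations are given as [roll, pitch, yaw] about the fixed x, y, z axes, in that order (R = Rz(yaw) Ry(pitch) Rx(roll)).
In Python, from rig import r, imaging gives the robot as it stands. The module is installed in compiled form; this text tells all that it offers.
- The arm moves only by the tool arm_command, never from a script. Its argument "deltas" is a list of rows, each an object of numbers: "hand": the finger opening in mm, from 0 to 85.4; "tx", "ty", "tz": the shift along the tool's x, y, z in mm; "wx", "wy", "wz": the turn, a rotation vector about the tool's x, y, z in rad. A call has 1 to 8 rows; each row shifts and turns the commanded pose from where the row before left it, along the tool's axes as they then stand; what a row does not reach is not made up. A row lasts 1/8 s, in which the tool goes at most 62.5 mm and 10.7 degrees, less where a joint would pass 70% of its speed; a pose out of reach is approached as far as the arm can. A call with a gripper value outside its range is refused whole. The fingers move at their own pace and stop on an object; "squeeze" is the grip in N (left out, the last holds). Time passes only in rows, so rows that do not move let the fingers close. It gives the time, the measured TCP pose, the force, the opening and the grip force at its end, in the units of the state.
- r.sense(): the state, without advancing time (a new reading comes with each control period).
- imaging.grab_frame(name): name is "scene" or "top" or "wrist"; returns a dict with "image" (480x640x3 uint8, red, green, blue), "mtx" (3x3 intrinsics, pixels), "world_to_cam" (4x4, takes a point from world to camera coordinates). Camera axes: x right, y up, looking along -z (the intrinsics and any distortion apply to the point x, -y, -z); pixel columns grow to the right and rows downward; lengths in mm; the calibration is good to about 2 mm. A picture is of the moment at which its call begins. There is no depth.
- r.sign_off(): hands the job in; it is judged then, once.
The state is a dict: "clock": time; "qpos": joint angles; "qvel": joint speeds; "joint_efforts": joint torques, N m; "eef_pos": TCP position; "tcp_rot": TCP orientation; "contact_force": force on the tool from outside, world axes, zero at the start; "wrist_torque": the same for the moment, N m; "opening": opening from 0.0 (shut) to 1.0 (fully open); "grasp_force": force on a finger pad.
Only numpy, scipy, OpenCV 4.12 (cv2) and the standard library are available. Lean on these libraries where they do the work, as an engineer would, in place of code of your own. Each camera call takes 0.05 s, during which the arm holds its last target. There are 200 camera calls.

## Task

Put the wheel's gearbox into the flagged gear: with the fingertips push the upright lever gently along its gate, without gripping or forcing it, fully home into the corner slot that the one tall peg stands beside (the other three corners have only low plugs). Do not take it into any of the other three corner slots on the way. Leave the cups, jar and tools standing where they are, and finish with the hand clear of the lever.

Things in the scene. Friction and masses are not known exactly. Their poses are not given: they have to be found in the camera images.
- selector: Grey gearbox fixed to the bench: housing 150 (its x) x 180 (its y) x 94 mm high on a 170 x 200 mm foot, an 8 mm steel gate plate 126 x 156 mm on top. Origin: centre of the underside, on the bench. Its x axis points away from the robot, y left, z up, the whole turned by up to 0.4 rad. An upright lever comes out through slots in the plate and tilts about a pivot at this origin.
- gate (a point): Centre of the gate plate's upper face, 104 mm above the bench. Slots: a neutral cross channel along y, crossed by three channels along x (left, centre, right); the outer columns' four ends are the corner slots. Column changes only in neutral. Channels are 15 mm wide, the lever rod 10 mm: about 5 mm play each way at the knob. Lever starts anywhere along the centre column.
- knob (a point): Centre of the lever's black knob, a cylinder 34 mm across, 50 mm tall along the lever, 200 mm from the pivot. In the gearbox's frame: 200 mm x (cos side sin fore, sin side, cos side cos fore), i.e. 200 mm above the bench if upright, about 45 mm ahead or behind at a slot's end, 49 mm left or right in the outer columns. It stays where it is left; about 2 N moves it.
- fore (a joint): Tilt of the lever along the gearbox's x axis, rad: 0 in the neutral channel, +0.225 at the far end of a slot (away from the robot), -0.225 at the near end; end stops at these values.
- side (a joint): Tilt of the lever along the gearbox's y axis, rad: 0 in the centre column, +0.25 in the left column, -0.25 in the right column, with end stops there.
- marker: The tall peg: steel pin 14 mm across, 40 mm tall, fixed upright on the gate plate (top 144 mm above the bench) beside one corner slot. Origin: centre of its foot, in the gearbox's frame 40 mm ahead or behind and 62 mm left or right of centre; the signs give the wanted corner slot. At the other three such places are low steel plugs, 14 mm across, 6 mm high.
- cup_a: A clay-coloured handleless cup, 84 mm across, 95 mm tall, open at the top, beside the gearbox. A loose bystander; origin at the centre of its underside.
- cup_b: A second such cup, at the other side of the gearbox. A loose bystander; origin at the centre of its underside.
- cup_c: A third such cup, well to the left and near the robot. A loose bystander; origin at the centre of its underside.
- rib: A flat wooden shaping rib, 50 x 100 x 12 mm, lying between the robot and the gearbox. A loose bystander; origin at the centre of its underside.
- jar: A glass jar with a screw cap, 70 mm across, 85 mm tall, beyond the gearbox. A loose bystander; origin at the centre of its underside.
- brush: A flat brush with a wooden handle lying beyond the gearbox. A loose bystander; origin at the underside of its middle.
- scraper: A flat steel scraper, 100 x 55 x 6 mm, lying to the right near the robot. A loose bystander; origin at the centre of its underside.

How it is judged (in metres and radians):
At the end, for the whole second after the job is handed in: The lever stands in the corner slot beside the tall peg, tilted along the slot by more than 0.185 rad (within about 8 mm of its end at the knob) and sideways by more than 0.20 rad to that side, at rest, untouched (((x of marker in the frame of selector above 0 m and y of marker in the frame of selector above 0 m and value of joint fore above 0.185 rad and value of joint side above 0.2 rad) or (x of marker in the frame of selector above 0 m and y of marker in the frame of selector below 0 m and value of joint fore above 0.185 rad and value of joint side below -0.2 rad) or (x of marker in the frame of selector below 0 m and y of marker in the frame of selector above 0 m and value of joint fore below -0.185 rad and value of joint side above 0.2 rad) or (x of marker in the frame of selector below 0 m and y of marker in the frame of selector below 0 m and value of joint fore below -0.185 rad and value of joint side below -0.2 rad)) and velocity of joint fore between -0.05 and 0.05 rad/s and velocity of joint side between -0.05 and 0.05 rad/s).
It fails at once if the lever was taken more than half way into a corner slot that the tall peg does not mark ((value of joint fore above 0.12 rad and value of joint side above 0.19 rad and not (x of marker in the frame of selector above 0 m and y of marker in the frame of selector above 0 m)) or (value of joint fore above 0.12 rad and value of joint side below -0.19 rad and not (x of marker in the frame of selector above 0 m and y of marker in the frame of selector below 0 m)) or (value of joint fore below -0.12 rad and value of joint side above 0.19 rad and not (x of marker in the frame of selector below 0 m and y of marker in the frame of selector above 0 m)) or (value of joint fore below -0.12 rad and value of joint side below -0.19 rad and not (x of marker in the frame of selector below 0 m and y of marker in the frame of selector below 0 m))).
It fails at once if the lever was gripped or forced: more than 35 N between fingers and lever (contact force between the fingers and side above 35 N).
It fails at once if a cup, the jar or a tool was moved by more than 25 mm, lifted or knocked over (distance of any of cup_a, cup_b, cup_c, rib, jar, brush, scraper from where it was at the start of the episode above 0.025 m or angle between any of cup_a, cup_b, cup_c, jar's own z axis and vertical above 0.4 rad).
It also fails if it takes over 64 s, if anything falls off the work surface, if the arm or the gripper's body presses on something with over 40 N, if the wrist force passes 120 N, or if a joint passes its speed limit or range.

## Working session

There is one attempt and no reset: what is moved stays moved. The work goes in short steps, Python scripts to look and compute and a tool call to move; the robot and the scene stay as the last step left them, time stands still between calls to the robot, and variables do not carry over. Pictures are saved under pics/ and viewed, at most 12 in all, crops included, and the job is handed in when it is done.

Besides the shell and the picture viewer there is one more tool, called after "Call:" as name(argument=value, ...), one argument or row to a line, values as JSON. arm_command: Moves the arm, as the interface text tells. Its arguments: {"type":"object","properties":{"deltas":{"type":"array"},"squeeze":{"type":"number"}},"required":["deltas"]}

```bash
mkdir -p pics; cat > h.py <<'E'
import numpy as np, cv2
from rig import r, imaging
def ray(f,u,v):
    d=np.linalg.inv(f["mtx"])@[u,v,1]; d=np.array([d[0],-d[1],-d[2]])
    T=np.array(f["world_to_cam"]);R=T[:3,:3]
    return -R.T@T[:3,3], R.T@d
def onz(f,u,v,z):
    o,d=ray(f,u,v); return o+d*(z-o[2])/d[2]
def proj(f,p):
    T=np.array(f["world_to_cam"]);c=T[:3,:3]@np.array(p,float)+T[:3,3]
    q=np.array(f["mtx"])@[c[0],-c[1],-c[2]]; return q[:2]/q[2]
def save(f,n): cv2.imwrite(f"pics/{n}.png",f["image"][:,:,::-1])
E
python3 - <<'E'
from h import *
import pickle
for n in("scene","top"):
    f=imaging.grab_frame(n); save(f,n+"0"); pickle.dump(f,open(n+"0.pkl","wb"))
    print(n,ray(f,320,240))
print(r.sense())
E
```

```text
scene (array([1192.99076249, -231.00253979,  872.97859674]), array([-0.62553984,  0.19653612, -0.75538121]))
top (array([ 470.00701981,   -8.16130339, 1552.59008172]), array([ 0.07960444, -0.01007805, -0.99700725]))
{'clock': 0.1, 'qpos': array([-1.19038476e+00,  3.53564041e-01,  1.63407160e+00,  1.06359695e-06,
        1.15517839e+00, -2.37382293e-03]), 'qvel': array([-1.15421181e-03, -1.11502322e-03, -1.69835193e-03,  7.57436100e-05,
        1.11725702e-03, -4.42541003e-04]), 'joint_efforts': array([-1.62496497e-03, -6.06361341e+01, -3.42817426e+01, -9.57692055e-05,
        3.84594852e-03, -3.70740656e-05]), 'eef_pos': array([ 233.29832702, -579.36549634,  230.64095627]), 'tcp_rot': array([-3.14037129e+00, -3.87184321e-06,  3.82784953e-01]), 'contact_force': array([ 0.20008523, -0.77333851,  1.15314715]), 'wrist_torque': array([0.03518396, 0.02395872, 0.00553341]), 'grasp_force': 0.0, 'opening': 0.9979016258677569}
```

View pics/top0.png

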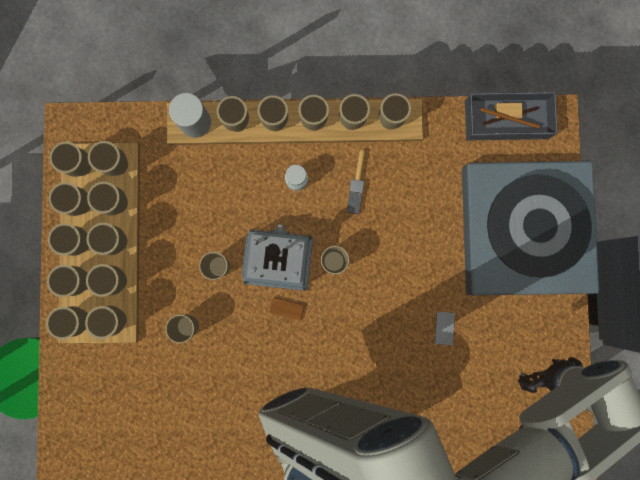

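View pics/scene0.png

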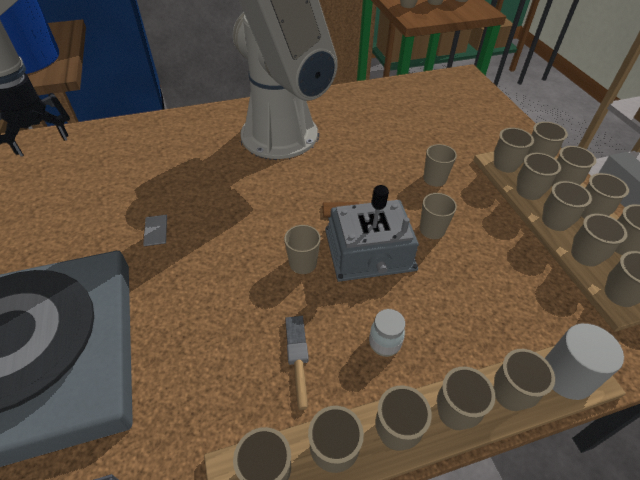

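The top view shows the gearbox at about (278,260), cups at (213,265), (335,260) and (180,328), the jar at (296,178), and the rib at (288,308). In the scene view the knob is at (380,195) and a tall peg seems to stand at about (405,226). I'll zoom in on both.

```bash
python3 - <<'E'
from h import *
import pickle
a=pickle.load(open("top0.pkl","rb")); b=pickle.load(open("scene0.pkl","rb"))
A=cv2.resize(a["image"][220:300,235:325],None,fx=4.4,fy=7*4.4/7,interpolation=cv2.INTER_CUBIC)
B=cv2.resize(b["image"][180:285,320:425],None,fx=3.8,fy=3.8,interpolation=cv2.INTER_CUBIC)
h=max(A.shape[0],B.shape[0]); C=np.zeros((h,A.shape[1]+B.shape[1],3),np.uint8)
C[:A.shape[0],:A.shape[1]]=A;C[:B.shape[0],A.shape[1]:]=B
cv2.imwrite("pics/zoom.png",C[:,:,::-1]);print(C.shape,A.shape)
# housing corners top: grey-blue mask
hsv=cv2.cvtColor(a["image"],cv2.COLOR_RGB2HSV)
m=((hsv[...,1]<90)|((hsv[...,0]>85)&(hsv[...,0]<130))).astype(np.uint8)
m[:220]=0;m[300:]=0;m[:,:238]=0;m[:,318:]=0
m=cv2.morphologyEx(m,cv2.MORPH_OPEN,np.ones((5,5)))
c=max(cv2.findContours(m,0,1)[0],key=cv2.contourArea)
rc=cv2.minAreaRect(c);print(rc)
for z in(0,10,96,104):
    P=[onz(a,*p,z)[:2].round(1) for p in cv2.boxPoints(rc)]
    print(z,P, np.mean(P,0))
E
```

```text
(399, 795, 3) (352, 396, 3)
((276.9146423339844, 255.76829528808594), (66.9215087890625, 62.504249572753906), 6.340191841125488)
0 [array([463.3, 226. ]), array([657. , 203.4]), array([630.6,  -4.5]), array([437.5,  19.8])] [547.1   111.175]
10 [array([463.4, 224.5]), array([655.8, 202. ]), array([629.6,  -4.5]), array([437.7,  19.6])] [546.625 110.4  ]
96 [array([463.7, 211.6]), array([645.5, 190.3]), array([620.7,  -4.7]), array([439.5,  18. ])] [542.35 103.8 ]
104 [array([463.8, 210.4]), array([644.5, 189.2]), array([619.9,  -4.7]), array([439.6,  17.9])] [541.95 103.2 ]
```

View pics/zoom.png

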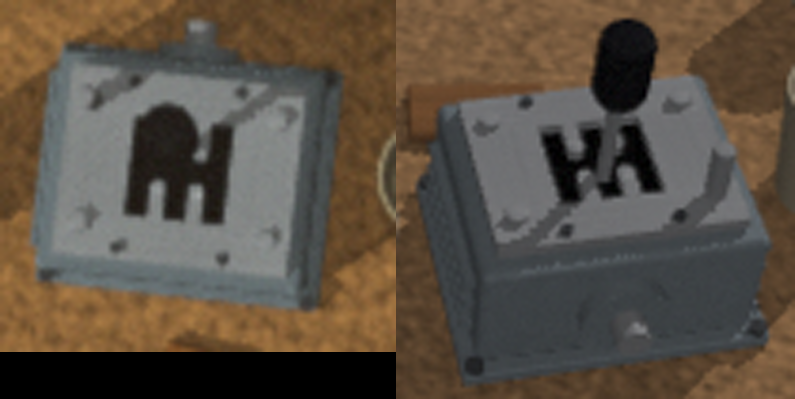

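The zoom shows the tall peg at the far-left corner: (725,150) in the scene crop, matching (90,97) in the top crop. The other three corners have only low plugs. The knob is in the centre column. Next I'll measure the plate and the knob.

```bash
python3 - <<'E'
from h import *
import pickle
a=pickle.load(open("top0.pkl","rb")); b=pickle.load(open("scene0.pkl","rb"))
# plate: bright low-sat grey in top view
hsv=cv2.cvtColor(a["image"],cv2.COLOR_RGB2HSV)
s=hsv[230:295,240:315]; print("plate hsv",hsv[275,265],hsv[281,258],"house",hsv[284,275],hsv[262,308])
m=((hsv[...,1]<35)&(hsv[...,2]>95)).astype(np.uint8);m[:228]=0;m[295:]=0;m[:,:240]=0;m[:,315:]=0
m=cv2.morphologyEx(cv2.morphologyEx(m,cv2.MORPH_OPEN,np.ones((3,3))),cv2.MORPH_CLOSE,np.ones((3,3)))
c=max(cv2.findContours(m,0,1)[0],key=cv2.contourArea)
W=np.array([onz(a,*p[0],104)[:2] for p in c],np.float32)
print("plate world rect",cv2.minAreaRect(W))
# manual plate corners from the crop
P=np.array([onz(a,235+u/4.4-.4,220+v/4.4-.4,104)[:2] for u,v in((86,63),(308,92),(292,277),(52,250))])
print(P.round(1),P.mean(0), [np.linalg.norm(P[i]-P[i-1]).round(1) for i in range(4)])
print("knob top-view @225",onz(a,235+167/4.4-.4,220+130/4.4-.4,225))
# knob in scene: black mask
g=b["image"].max(2); k=(g<40).astype(np.uint8);k[:180]=0;k[212:]=0;k[:,:365]=0;k[:,395:]=0
ys,xs=np.nonzero(k);print("knob px",xs.mean(),ys.mean(),xs.min(),xs.max(),ys.min(),ys.max())
for z in(180,195,200):print(z,onz(b,xs.mean(),ys.mean(),z))
for u,v in((725,152),(625,30)):print(onz(b,320+(u-396)/3.8,180+v/3.8,144 if u>700 else 225))
E
```

```text
plate hsv [ 70   6 136] [ 98  25 111] house [ 95  28 100] [85 19 80]
plate world rect ((528.1367797851562, 112.62747955322266), (176.943603515625, 150.8611297607422), 82.54521942138672)
[[606.3 168.9]
 [584.9  22.1]
 [462.9  34.2]
 [482.9 192.2]] [534.25332754 104.36036353] [np.float64(125.6), np.float64(148.4), np.float64(122.6), np.float64(159.3)]
knob top-view @225 [553.44756444 105.29903493 225.        ]
knob px 379.602523659306 196.85488958990535 372 388 185 209
180 [534.39152704 113.85191847 180.        ]
195 [548.64736204 106.38730572 195.        ]
200 [553.39930704 103.89910146 200.        ]
[586.98423247 161.98392695 144.        ]
[551.80890981 103.14140423 225.        ]
```

Measured: gate centre about (534,104), yaw about -0.135, plate 125 x 154 mm as expected. The peg top at (587,162) matches the far-left place at (582,160). The knob is at about (553,104), which is +19 mm fore. I'll shut the fingers, rise, square the tool to the gearbox and travel there.

Call:
arm_command(
  deltas=[
    {"hand": 0, "tz": -35, "wz": 0.17},
    {"hand": 0, "tz": -35, "wz": 0.17},
    {"hand": 0, "tz": -35, "wz": 0.17},
    {"hand": 0, "tx": 15, "ty": -40},
    {"hand": 0, "tx": 15, "ty": -40},
    {"hand": 0, "tx": 15, "ty": -40},
    {"hand": 0, "tx": 15, "ty": -40},
    {"hand": 0, "tx": 15, "ty": -40},
  ],
)

```text
schema error: expected keys hand, tx, ty, tz, wx, wy, wz
```

Call:
arm_command(
  deltas=[
    {"hand": 0, "tx": 0, "ty": 0, "tz": -35, "wx": 0, "wy": 0, "wz": 0.17},
    {"hand": 0, "tx": 0, "ty": 0, "tz": -35, "wx": 0, "wy": 0, "wz": 0.17},
    {"hand": 0, "tx": 0, "ty": 0, "tz": -35, "wx": 0, "wy": 0, "wz": 0.17},
    {"hand": 0, "tx": 15, "ty": -40, "tz": 0, "wx": 0, "wy": 0, "wz": 0},
    {"hand": 0, "tx": 15, "ty": -40, "tz": 0, "wx": 0, "wy": 0, "wz": 0},
    {"hand": 0, "tx": 15, "ty": -40, "tz": 0, "wx": 0, "wy": 0, "wz": 0},
    {"hand": 0, "tx": 15, "ty": -40, "tz": 0, "wx": 0, "wy": 0, "wz": 0},
    {"hand": 0, "tx": 15, "ty": -40, "tz": 0, "wx": 0, "wy": 0, "wz": 0},
  ],
)

```text
clock: 1.1
eef_pos: [333.6, -389.5, 336.0]
tcp_rot: [-3.141, 0.0, -0.127]
contact_force: [1.4, -0.8, -0.4]
opening: -0.001
grasp_force: 0.0
```

Call:
arm_command(
  deltas=[
    {"hand": 0, "tx": 18, "ty": -45, "tz": 0, "wx": 0, "wy": 0, "wz": 0},
    {"hand": 0, "tx": 18, "ty": -45, "tz": 0, "wx": 0, "wy": 0, "wz": 0},
    {"hand": 0, "tx": 18, "ty": -45, "tz": 0, "wx": 0, "wy": 0, "wz": 0},
    {"hand": 0, "tx": 18, "ty": -45, "tz": 0, "wx": 0, "wy": 0, "wz": 0},
    {"hand": 0, "tx": 18, "ty": -45, "tz": 0, "wx": 0, "wy": 0, "wz": 0},
    {"hand": 0, "tx": 18, "ty": -45, "tz": 0, "wx": 0, "wy": 0, "wz": 0},
    {"hand": 0, "tx": 18, "ty": -45, "tz": 0, "wx": 0, "wy": 0, "wz": 0},
    {"hand": 0, "tx": 18, "ty": -45, "tz": 0, "wx": 0, "wy": 0, "wz": 0},
  ],
)

```text
clock: 2.1
eef_pos: [522.1, -50.5, 336.1]
tcp_rot: [3.141, 0.0, -0.127]
contact_force: [0.3, -0.5, -0.1]
opening: 0.0
grasp_force: 0.0
```

Call:
arm_command(
  deltas=[
    {"hand": 0, "tx": 12, "ty": -40, "tz": 0, "wx": 0, "wy": 0, "wz": 0},
    {"hand": 0, "tx": 12, "ty": -40, "tz": 0, "wx": 0, "wy": 0, "wz": 0},
    {"hand": 0, "tx": 12, "ty": -40, "tz": 0, "wx": 0, "wy": 0, "wz": 0},
    {"hand": 0, "tx": 14, "ty": -37, "tz": 0, "wx": 0, "wy": 0, "wz": 0},
    {"hand": 0, "tx": 0, "ty": 0, "tz": 0, "wx": 0, "wy": 0, "wz": 0},
  ],
)

```text
clock: 2.72
eef_pos: [591.7, 99.4, 335.4]
tcp_rot: [-3.141, 0.001, -0.125]
contact_force: [-0.8, -0.3, -0.4]
opening: -0.005
grasp_force: 0.0
```

```bash
python3 - <<'E'
from h import *
w=imaging.grab_frame("wrist"); s=imaging.grab_frame("scene")
import pickle; pickle.dump(w,open("w1.pkl","wb"))
e=r.sense()["eef_pos"]; print(e, ray(w,320,240), proj(w,e), proj(w,[553,104,225]))
print("TCP in scene",proj(s,e))
C=np.hstack([cv2.resize(w["image"],(533,400)),cv2.resize(s["image"][120:300,300:420],(267,400),interpolation=cv2.INTER_CUBIC)])
cv2.imwrite("pics/w1.png",C[:,:,::-1])
E
```

```text
[590.81988791  97.27152481 335.69715998] (array([663.98256958,  90.46535935, 477.15212422]), array([-0.26773645,  0.03272678, -0.96330239])) [326.1001706  328.00282175] [320.30766349 301.36192393]
TCP in scene [391.49632055 158.48572577]
```

View pics/w1.png

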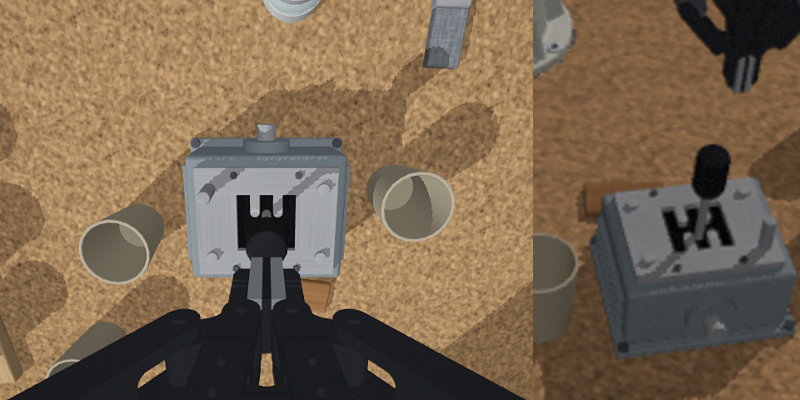

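The wrist view confirms the tall peg at far-left, about (208,190), with the slots spanning (237..295, 195..248). I'll refine the gate centre and the yaw from them.

```bash
python3 - <<'E'
from h import *
import pickle
w=pickle.load(open("w1.pkl","rb")); k=640/533
def g(u,v,z=104): return onz(w,u*k,v*k,z)[:2]
S=np.array([g(237,195),g(295,195),g(295,248),g(237,248)]);print("slot",S.round(1),S.mean(0).round(1),[np.linalg.norm(S[i]-S[i-1]).round(1) for i in range(4)])
a,b=g(196,168),g(338,168);print("far edge",a,b,np.linalg.norm(a-b),"yaw",-np.arctan2(*(a-b)))
y=-np.arctan2(*(a-b)); ex=np.array([np.cos(y),np.sin(y)]); print("centre from far edge",(a+b)/2-63*ex)
E
```

```text
slot [[569.8 134.5]
 [561.8  71.5]
 [499.4  77.9]
 [507.7 143.9]] [534.7 106.9] [np.float64(62.8), np.float64(63.4), np.float64(62.8), np.float64(66.5)]
far edge [604.82413307 173.45224322] [585.74925662  22.89695057] 151.7588450633547 yaw -0.12602535685042784
centre from far edge [532.78632834 106.09319443]
```

Call:
arm_command(
  deltas=[
    {"hand": 0, "tx": 6, "ty": -1, "tz": 25, "wx": 0, "wy": 0, "wz": 0},
    {"hand": 0, "tx": 0, "ty": 0, "tz": 30, "wx": 0, "wy": 0, "wz": 0},
    {"hand": 0, "tx": 0, "ty": 0, "tz": 30, "wx": 0, "wy": 0, "wz": 0},
    {"hand": 0, "tx": 0, "ty": 0, "tz": 30, "wx": 0, "wy": 0, "wz": 0},
    {"hand": 0, "tx": 0, "ty": 0, "tz": 28, "wx": 0, "wy": 0, "wz": 0},
    {"hand": 0, "tx": 0, "ty": 0, "tz": 0, "wx": 0, "wy": 0, "wz": 0},
  ],
)

```text
clock: 3.58
eef_pos: [595.4, 96.1, 191.5]
tcp_rot: [3.14, 0.004, -0.128]
contact_force: [-0.7, -0.6, 0.9]
opening: -0.005
grasp_force: 0.0
```

Call:
arm_command(
  deltas=[
    {"hand": 0, "tx": -5, "ty": 0, "tz": 0, "wx": 0, "wy": 0, "wz": 0},
    {"hand": 0, "tx": -5, "ty": 0, "tz": 0, "wx": 0, "wy": 0, "wz": 0},
    {"hand": 0, "tx": -4, "ty": 0, "tz": 0, "wx": 0, "wy": 0, "wz": 0},
    {"hand": 0, "tx": -3, "ty": 0, "tz": 0, "wx": 0, "wy": 0, "wz": 0},
    {"hand": 0, "tx": -3, "ty": 0, "tz": 0, "wx": 0, "wy": 0, "wz": 0},
    {"hand": 0, "tx": 0, "ty": 0, "tz": 0, "wx": 0, "wy": 0, "wz": 0},
  ],
)

```text
clock: 4.32
eef_pos: [577.4, 100.2, 193.5]
tcp_rot: [-3.141, -0.0, -0.127]
contact_force: [1.2, 1.1, 0.9]
opening: 0.001
grasp_force: 0.5
```

Call:
arm_command(
  deltas=[
    {"hand": 0, "tx": -3, "ty": 0, "tz": 0, "wx": 0, "wy": 0, "wz": 0},
    {"hand": 0, "tx": -3, "ty": 0, "tz": 0, "wx": 0, "wy": 0, "wz": 0},
    {"hand": 0, "tx": -3, "ty": 0, "tz": 0, "wx": 0, "wy": 0, "wz": 0},
    {"hand": 0, "tx": -3, "ty": 0, "tz": 0, "wx": 0, "wy": 0, "wz": 0},
    {"hand": 0, "tx": 0, "ty": 0, "tz": 0, "wx": 0, "wy": 0, "wz": 0},
  ],
)

```text
clock: 4.95
eef_pos: [565.0, 101.6, 193.2]
tcp_rot: [3.141, 0.001, -0.127]
contact_force: [1.1, -0.4, 0.4]
opening: 0.002
grasp_force: 0.1
```

```bash
cat > knob.py <<'E'
from h import *
# knob position: black blob in scene view, split from the black hand is by viewing; save crop
import sys
n=sys.argv[1]
s=imaging.grab_frame("scene"); w=imaging.grab_frame("wrist")
e=r.sense()["eef_pos"]; print(e)
c=np.array([534,106.]);y=-.126;R=np.array([[np.cos(y),-np.sin(y)],[np.sin(y),np.cos(y)]])
print("tcp local",(R.T@(e[:2]-c)).round(1))
def mk(img,f,p,col):
    u=proj(f,p);cv2.circle(img,tuple(int(round(t)) for t in u),1,col,-1)
import pickle;pickle.dump((s,w),open(n+".pkl","wb"))
C=np.hstack([cv2.resize(w["image"][150:400,150:490],(400,294)),cv2.resize(s["image"][150:260,315:455],(400,314),interpolation=cv2.INTER_CUBIC)[:294]])
cv2.imwrite(f"pics/{n}.png",C[:,:,::-1])
E
python3 knob.py k1
```

```text
[565.0727842  101.57349075 193.04534502]
tcp local [31.4 -0.5]
```

View pics/k1.png

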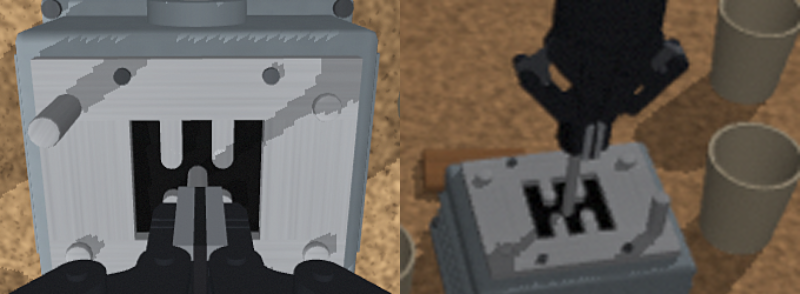

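The wrist view shows the tall peg large at far-left (55,120), with low plugs elsewhere. The fingers are on the far face of the knob and the rod shows at (197,172). I'll work out the rod's tilt from the rod pixels in both views.

```bash
python3 - <<'E'
from h import *
import pickle
s,w=pickle.load(open("k1.pkl","rb"))
c=np.array([534,106.]);y=-.126;R=np.array([[np.cos(y),-np.sin(y)],[np.sin(y),np.cos(y)]])
def L(x,yy,z): return np.r_[c+R@[x,yy],z]
for lx in(-5,0,3,6,12,19):
    f=lx/200
    P=[L(h*np.sin(f),0,h*np.cos(f)) for h in(104,170)]
    a=[(proj(s,p)-[315,150])*2.857+[400,0] for p in P]
    # far rod surface
    b=[(proj(w,p+np.r_[R@[5,0],0])-[150,150])*[400/340,294/250] for p in P]
    print(lx,np.round(a,0).tolist(),np.round(b,0).tolist())
print([((proj(w,L(7.5,yy,104))-[150,150])*[400/340,294/250]).round() for yy in(-13,13)], "tongue tips seen (223,168),(170,168)")
E
```

```text
-5 [[565.0, 200.0], [572.0, 141.0]] [[199.0, 177.0], [199.0, 252.0]]
0 [[566.0, 202.0], [574.0, 145.0]] [[199.0, 172.0], [199.0, 242.0]]
3 [[566.0, 204.0], [575.0, 147.0]] [[199.0, 169.0], [199.0, 236.0]]
6 [[566.0, 205.0], [575.0, 149.0]] [[199.0, 166.0], [199.0, 230.0]]
12 [[567.0, 208.0], [577.0, 154.0]] [[199.0, 160.0], [199.0, 217.0]]
19 [[568.0, 211.0], [579.0, 160.0]] [[199.0, 153.0], [199.0, 202.0]]
[array([225., 167.]), array([173., 168.])] tongue tips seen (223,168),(170,168)
```

Call:
arm_command(
  deltas=[
    {"hand": 0, "tx": -2, "ty": 0, "tz": 0, "wx": 0, "wy": 0, "wz": 0},
    {"hand": 0, "tx": -1.5, "ty": 0, "tz": 0, "wx": 0, "wy": 0, "wz": 0},
    {"hand": 0, "tx": 0, "ty": 0, "tz": 0, "wx": 0, "wy": 0, "wz": 0},
    {"hand": 0, "tx": 0, "ty": 0, "tz": 0, "wx": 0, "wy": 0, "wz": 0},
  ],
)

```text
clock: 5.55
eef_pos: [562.0, 102.0, 193.3]
tcp_rot: [3.142, 0.0, -0.127]
contact_force: [0.8, 0.3, 0.1]
opening: 0.001
grasp_force: 0.4
```

Call:
arm_command(
  deltas=[
    {"hand": 0, "tx": 8, "ty": 0, "tz": 0, "wx": 0, "wy": 0, "wz": 0},
    {"hand": 0, "tx": 12, "ty": 20, "tz": -15, "wx": 0, "wy": 0, "wz": 0},
    {"hand": 0, "tx": 0, "ty": 30, "tz": -15, "wx": 0, "wy": 0, "wz": 0},
    {"hand": 0, "tx": 0, "ty": 10, "tz": -10, "wx": 0, "wy": 0, "wz": 0},
    {"hand": 0, "tx": 0, "ty": 0, "tz": 0, "wx": 0, "wy": 0, "wz": 0},
  ],
)

```text
clock: 6.18
eef_pos: [574.8, 39.7, 233.9]
tcp_rot: [-3.141, -0.001, -0.128]
contact_force: [0.5, 0.6, -0.4]
opening: -0.004
grasp_force: 0.0
```

```bash
python3 knob.py k2; python3 - <<'E'
from h import *
import pickle
s,w=pickle.load(open("k2.pkl","rb"))
c=np.array([534,106.]);y=-.126;R=np.array([[np.cos(y),-np.sin(y)],[np.sin(y),np.cos(y)]])
for f,n,k,off,o2 in((w,"w",[400/340,294/250],[150,150],[0,0]),(s,"s",[2.857,2.857],[315,150],[400,0])):
  for lx in(-6,0,6): print(n,lx,((proj(f,np.r_[c+R@[lx*1.125,0],225])-off)*k+o2).round(),((proj(f,np.r_[c+R@[lx,0],200])-off)*k+o2).round())
E
```

```text
[574.25771278  40.50849822 232.91917527]
tcp local [ 48.2 -59.9]
w -6 [ 35. 334.] [ 54. 290.]
w 0 [ 33. 319.] [ 53. 277.]
w 6 [ 31. 303.] [ 51. 264.]
s -6 [579.  86.] [576. 111.]
s 0 [581.  92.] [578. 117.]
s 6 [583.  98.] [580. 122.]
```

View pics/k2.png

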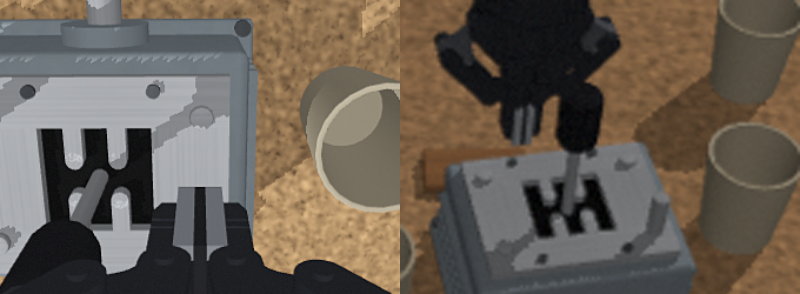

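The knob shows at (580,117) in the scene crop, against a predicted neutral of (578,117), so the lever is in neutral. Next I go to its right side and push left.

Call:
arm_command(
  deltas=[
    {"hand": 0, "tx": -24, "ty": 2, "tz": 0, "wx": 0, "wy": 0, "wz": 0},
    {"hand": 0, "tx": -24, "ty": 0, "tz": 0, "wx": 0, "wy": 0, "wz": 0},
    {"hand": 0, "tx": 0, "ty": 0, "tz": 20, "wx": 0, "wy": 0, "wz": 0},
    {"hand": 0, "tx": 0, "ty": 0, "tz": 20, "wx": 0, "wy": 0, "wz": 0},
    {"hand": 0, "tx": 0, "ty": 0, "tz": 0, "wx": 0, "wy": 0, "wz": 0},
  ],
)

```text
clock: 6.9
eef_pos: [525.1, 44.8, 191.6]
tcp_rot: [3.141, 0.004, -0.126]
contact_force: [-0.3, 0.1, -0.0]
opening: 0.001
grasp_force: 0.0
```

Call:
arm_command(
  deltas=[
    {"hand": 0, "tx": 0, "ty": -8, "tz": 0, "wx": 0, "wy": 0, "wz": 0},
    {"hand": 0, "tx": 0, "ty": -8, "tz": 0, "wx": 0, "wy": 0, "wz": 0},
    {"hand": 0, "tx": 0, "ty": -6, "tz": 0, "wx": 0, "wy": 0, "wz": 0},
    {"hand": 0, "tx": 0, "ty": -4, "tz": 0, "wx": 0, "wy": 0, "wz": 0},
    {"hand": 0, "tx": 0, "ty": -4, "tz": 0, "wx": 0, "wy": 0, "wz": 0},
    {"hand": 0, "tx": 0, "ty": -4, "tz": 0, "wx": 0, "wy": 0, "wz": 0},
    {"hand": 0, "tx": 0, "ty": 0, "tz": 0, "wx": 0, "wy": 0, "wz": 0},
  ],
)

```text
clock: 7.78
eef_pos: [530.8, 77.8, 193.3]
tcp_rot: [3.141, 0.0, -0.127]
contact_force: [-0.9, -1.6, 1.3]
opening: 0.005
grasp_force: 0.6
```

Call:
arm_command(
  deltas=[
    {"hand": 0, "tx": 0, "ty": -3, "tz": 0, "wx": 0, "wy": 0, "wz": 0},
    {"hand": 0, "tx": 0, "ty": -3, "tz": 0, "wx": 0, "wy": 0, "wz": 0},
    {"hand": 0, "tx": 0, "ty": -3, "tz": 0, "wx": 0, "wy": 0, "wz": 0},
    {"hand": 0, "tx": 0, "ty": -3, "tz": 0, "wx": 0, "wy": 0, "wz": 0},
    {"hand": 0, "tx": 0, "ty": 0, "tz": 0, "wx": 0, "wy": 0, "wz": 0},
  ],
)

```text
clock: 8.4
eef_pos: [532.4, 90.0, 193.3]
tcp_rot: [-3.141, -0.0, -0.127]
contact_force: [-0.6, -1.3, 0.6]
opening: -0.002
grasp_force: 0.7
```

```bash
python3 knob.py k3; python3 - <<'E'
from h import *
s=r.sense();print(s["contact_force"],s["grasp_force"])
E
```

```text
[532.31068366  89.80444338 193.27354978]
tcp local [  0.4 -16.3]
[-0.23858757 -1.72624417  1.4139869 ] 0.6155797094106674
```

View pics/k3.png

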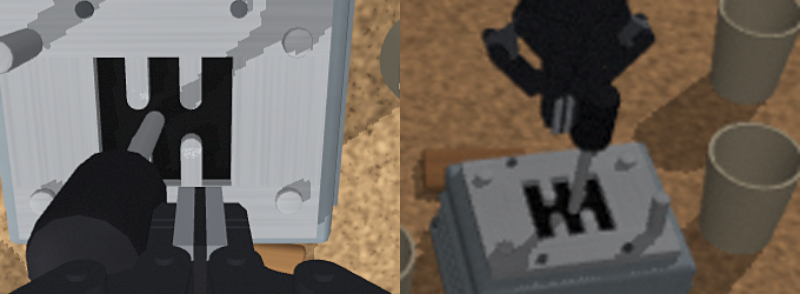

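The rod has moved left along the neutral channel: the knob is at (597,117) in the scene crop and the rod clears both tongues in the wrist view. I'll keep going.

Call:
arm_command(
  deltas=[
    {"hand": 0, "tx": 0, "ty": -3, "tz": 0, "wx": 0, "wy": 0, "wz": 0},
    {"hand": 0, "tx": 0, "ty": -3, "tz": 0, "wx": 0, "wy": 0, "wz": 0},
    {"hand": 0, "tx": 0, "ty": -3, "tz": 0, "wx": 0, "wy": 0, "wz": 0},
    {"hand": 0, "tx": 0, "ty": -3, "tz": 0, "wx": 0, "wy": 0, "wz": 0},
    {"hand": 0, "tx": 0, "ty": -3, "tz": 0, "wx": 0, "wy": 0, "wz": 0},
    {"hand": 0, "tx": 0, "ty": -3, "tz": 0, "wx": 0, "wy": 0, "wz": 0},
    {"hand": 0, "tx": 0, "ty": -3, "tz": 0, "wx": 0, "wy": 0, "wz": 0},
    {"hand": 0, "tx": 0, "ty": -3, "tz": 0, "wx": 0, "wy": 0, "wz": 0},
  ],
)

```text
clock: 9.5
eef_pos: [535.2, 113.7, 193.2]
tcp_rot: [3.142, 0.0, -0.127]
contact_force: [0.2, -1.9, -1.2]
opening: -0.0
grasp_force: 0.7
```

Call:
arm_command(
  deltas=[
    {"hand": 0, "tx": 0, "ty": -2, "tz": 0, "wx": 0, "wy": 0, "wz": 0},
    {"hand": 0, "tx": 0, "ty": -2, "tz": 0, "wx": 0, "wy": 0, "wz": 0},
    {"hand": 0, "tx": 0, "ty": 0, "tz": 0, "wx": 0, "wy": 0, "wz": 0},
  ],
)

```text
clock: 9.88
eef_pos: [535.9, 117.6, 193.3]
tcp_rot: [-3.142, 0.0, -0.127]
contact_force: [-0.6, -0.8, -0.1]
opening: -0.001
grasp_force: 0.6
```

```bash
python3 knob.py k4; python3 - <<'E'
from h import *
import pickle
s,w=pickle.load(open("k4.pkl","rb"))
c=np.array([534,106.]);y=-.126;R=np.array([[np.cos(y),-np.sin(y)],[np.sin(y),np.cos(y)]])
for ly in(30,40,49):
  sd=ly/200
  def P(h): return np.r_[c+R@[0,h*np.sin(sd)],h*np.cos(sd)]
  print(ly,"scene knob",((proj(s,P(200))-[315,150])*2.857+[400,0]).round(),"wrist rod@plate,150",[((proj(w,P(h))-[150,150])*[400/340,294/250]).round() for h in(107,150)])
E
```

```text
[535.87299561 117.54782789 193.34147548]
tcp local [ 0.4 11.7]
30 scene knob [615. 115.] wrist rod@plate,150 [array([191., 124.]), array([173., 156.])]
40 scene knob [627. 115.] wrist rod@plate,150 [array([180., 123.]), array([155., 155.])]
49 scene knob [637. 116.] wrist rod@plate,150 [array([170., 123.]), array([139., 154.])]
```

View pics/k4.png

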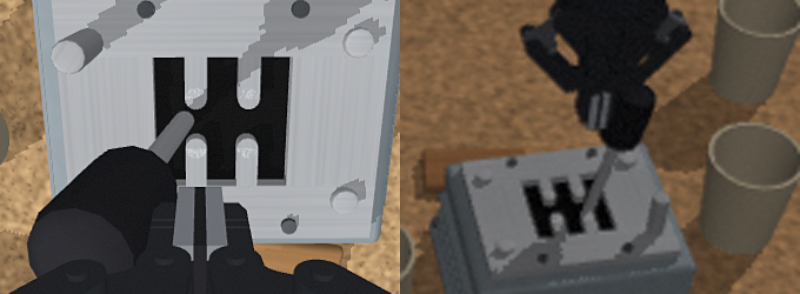

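The rod sits in the neutral channel with the lever at about 39 mm left; the left column is centred at 49 mm. About 8 mm more, in small steps.

Call:
arm_command(
  deltas=[
    {"hand": 0, "tx": 0, "ty": -2, "tz": 0, "wx": 0, "wy": 0, "wz": 0},
    {"hand": 0, "tx": 0, "ty": -2, "tz": 0, "wx": 0, "wy": 0, "wz": 0},
    {"hand": 0, "tx": 0, "ty": -2, "tz": 0, "wx": 0, "wy": 0, "wz": 0},
    {"hand": 0, "tx": 0, "ty": 0, "tz": 0, "wx": 0, "wy": 0, "wz": 0},
  ],
)

```text
clock: 10.48
eef_pos: [536.7, 123.7, 193.3]
tcp_rot: [-3.141, -0.0, -0.127]
contact_force: [-0.2, -1.1, -0.0]
opening: 0.001
grasp_force: 0.6
```

Call:
arm_command(
  deltas=[
    {"hand": 0, "tx": 0, "ty": -1.5, "tz": 0, "wx": 0, "wy": 0, "wz": 0},
    {"hand": 0, "tx": 0, "ty": 0, "tz": 0, "wx": 0, "wy": 0, "wz": 0},
  ],
)

```text
clock: 10.72
eef_pos: [536.8, 125.0, 193.3]
tcp_rot: [-3.142, -0.0, -0.127]
contact_force: [0.1, 0.0, 0.4]
opening: -0.002
grasp_force: 0.6
```

Call:
arm_command(
  deltas=[
    {"hand": 0, "tx": 0, "ty": -1, "tz": 0, "wx": 0, "wy": 0, "wz": 0},
    {"hand": 0, "tx": 0, "ty": 0, "tz": 0, "wx": 0, "wy": 0, "wz": 0},
  ],
)

```text
clock: 10.98
eef_pos: [536.9, 126.0, 193.3]
tcp_rot: [-3.142, 0.0, -0.127]
contact_force: [0.1, -0.9, -0.9]
opening: 0.001
grasp_force: 0.6
```

```bash
python3 knob.py k5; python3 - <<'E'
from h import *
import pickle
s,w=pickle.load(open("k5.pkl","rb"))
c=np.array([534,106.]);y=-.126;R=np.array([[np.cos(y),-np.sin(y)],[np.sin(y),np.cos(y)]])
for ly in(44,49):
  sd=ly/200
  def P(h): return np.r_[c+R@[0,h*np.sin(sd)],h*np.cos(sd)]
  print(ly,"scene knob",((proj(s,P(200))-[315,150])*2.857+[400,0]).round(),"wrist rod@plate,150",[((proj(w,P(h))-[150,150])*[400/340,294/250]).round() for h in(107,150)])
E
```

```text
[536.91844155 125.93238683 193.27962444]
tcp local [ 0.4 20.1]
44 scene knob [632. 115.] wrist rod@plate,150 [array([193., 123.]), array([169., 154.])]
49 scene knob [637. 116.] wrist rod@plate,150 [array([188., 123.]), array([160., 154.])]
```

View pics/k5.png

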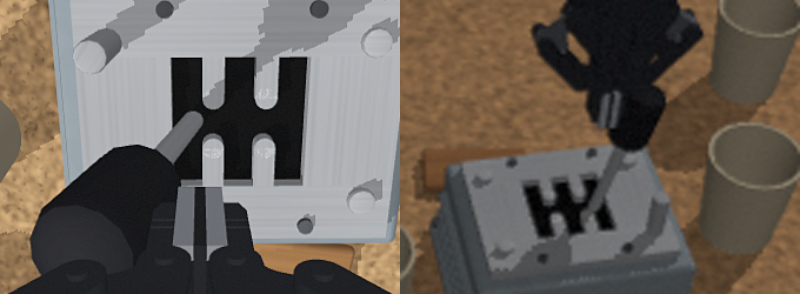

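The rod crosses the plate about 2 mm right of the left column's centre, at (192,122) against (187,123), so the knob is at about 45 mm. I need about 3 mm more.

Call:
arm_command(
  deltas=[
    {"hand": 0, "tx": 0, "ty": -1.5, "tz": 0, "wx": 0, "wy": 0, "wz": 0},
    {"hand": 0, "tx": 0, "ty": -1.5, "tz": 0, "wx": 0, "wy": 0, "wz": 0},
    {"hand": 0, "tx": 0, "ty": 0, "tz": 0, "wx": 0, "wy": 0, "wz": 0},
  ],
)

```text
clock: 11.45
eef_pos: [537.3, 129.1, 193.3]
tcp_rot: [-3.142, -0.0, -0.127]
contact_force: [-0.9, -2.1, -0.7]
opening: -0.003
grasp_force: 0.6
```

Call:
arm_command(
  deltas=[
    {"hand": 0, "tx": 0, "ty": -1, "tz": 0, "wx": 0, "wy": 0, "wz": 0},
    {"hand": 0, "tx": 0, "ty": 0, "tz": 0, "wx": 0, "wy": 0, "wz": 0},
  ],
)

```text
clock: 11.7
eef_pos: [537.5, 130.0, 193.3]
tcp_rot: [-3.142, -0.0, -0.127]
contact_force: [-1.1, -1.6, -0.3]
opening: 0.0
grasp_force: 0.6
```

Call:
arm_command(
  deltas=[
    {"hand": 0, "tx": 0, "ty": 10, "tz": 0, "wx": 0, "wy": 0, "wz": 0},
    {"hand": 0, "tx": 0, "ty": 5, "tz": -28, "wx": 0, "wy": 0, "wz": 0},
    {"hand": 0, "tx": -10, "ty": 0, "tz": -30, "wx": 0, "wy": 0, "wz": 0},
    {"hand": 0, "tx": -25, "ty": 0, "tz": 0, "wx": 0, "wy": 0, "wz": 0},
    {"hand": 0, "tx": -12, "ty": -20, "tz": 0, "wx": 0, "wy": 0, "wz": 0},
    {"hand": 0, "tx": 0, "ty": -19, "tz": 0, "wx": 0, "wy": 0, "wz": 0},
    {"hand": 0, "tx": 0, "ty": 0, "tz": 0, "wx": 0, "wy": 0, "wz": 0},
  ],
)

```text
clock: 12.58
eef_pos: [494.6, 160.7, 251.4]
tcp_rot: [-3.141, -0.001, -0.126]
contact_force: [-0.3, -0.6, -0.3]
opening: -0.001
grasp_force: 0.0
```

Call:
arm_command(
  deltas=[
    {"hand": 0, "tx": 0, "ty": 0, "tz": 20, "wx": 0, "wy": 0, "wz": 0},
    {"hand": 0, "tx": 0, "ty": 0, "tz": 20, "wx": 0, "wy": 0, "wz": 0},
    {"hand": 0, "tx": 0, "ty": 0, "tz": 20, "wx": 0, "wy": 0, "wz": 0},
    {"hand": 0, "tx": 0, "ty": 0, "tz": 0, "wx": 0, "wy": 0, "wz": 0},
  ],
)

```text
clock: 13.08
eef_pos: [493.3, 159.0, 189.9]
tcp_rot: [3.14, 0.003, -0.127]
contact_force: [0.4, -0.0, 0.1]
opening: -0.004
grasp_force: 0.0
```

```bash
python3 knob.py k6; python3 - <<'E'
from h import *
import pickle
s,w=pickle.load(open("k6.pkl","rb"))
c=np.array([534,106.]);y=-.126;R=np.array([[np.cos(y),-np.sin(y)],[np.sin(y),np.cos(y)]])
for ly in(44,49):
  sd=ly/200
  def P(h): return np.r_[c+R@[0,h*np.sin(sd)],h*np.cos(sd)]
  print(ly,"scene knob",((proj(s,P(200))-[315,150])*2.857+[400,0]).round(),"wrist rod@plate,knob",[((proj(w,P(h))-[150,150])*[400/340,294/250]).round() for h in(107,150,200)])
E
```

```text
[494.33203363 159.49322731 191.56144339]
tcp local [-46.1  48.1]
44 scene knob [632. 115.] wrist rod@plate,knob [array([253.,  26.]), array([240.,  39.]), array([214.,  64.])]
49 scene knob [637. 116.] wrist rod@plate,knob [array([247.,  26.]), array([230.,  39.]), array([197.,  63.])]
```

View pics/k6.png

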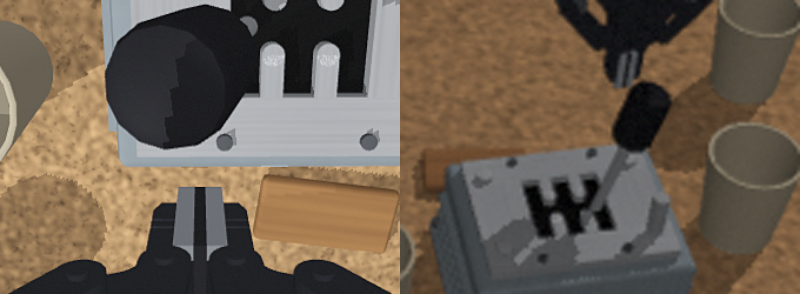

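The knob is at (642,117) in the scene crop, so the lever is in the left column at neutral. The fingers stand in front of its near side, so I'll push it away from the robot.

Call:
arm_command(
  deltas=[
    {"hand": 0, "tx": 5, "ty": -2, "tz": 0, "wx": 0, "wy": 0, "wz": 0},
    {"hand": 0, "tx": 5, "ty": 0, "tz": 0, "wx": 0, "wy": 0, "wz": 0},
    {"hand": 0, "tx": 3, "ty": 0, "tz": 0, "wx": 0, "wy": 0, "wz": 0},
    {"hand": 0, "tx": 3, "ty": 0, "tz": 0, "wx": 0, "wy": 0, "wz": 0},
    {"hand": 0, "tx": 3, "ty": 0, "tz": 0, "wx": 0, "wy": 0, "wz": 0},
    {"hand": 0, "tx": 3, "ty": 0, "tz": 0, "wx": 0, "wy": 0, "wz": 0},
    {"hand": 0, "tx": 3, "ty": 0, "tz": 0, "wx": 0, "wy": 0, "wz": 0},
    {"hand": 0, "tx": 0, "ty": 0, "tz": 0, "wx": 0, "wy": 0, "wz": 0},
  ],
)

```text
clock: 14.18
eef_pos: [519.1, 158.4, 191.3]
tcp_rot: [3.142, -0.0, -0.127]
contact_force: [-0.5, -0.6, 0.3]
opening: 0.0
grasp_force: 0.2
```

Call:
arm_command(
  deltas=[
    {"hand": 0, "tx": 3, "ty": 0, "tz": 0, "wx": 0, "wy": 0, "wz": 0},
    {"hand": 0, "tx": 3, "ty": 0, "tz": 0, "wx": 0, "wy": 0, "wz": 0},
    {"hand": 0, "tx": 3, "ty": 0, "tz": 0, "wx": 0, "wy": 0, "wz": 0},
    {"hand": 0, "tx": 0, "ty": 0, "tz": 0, "wx": 0, "wy": 0, "wz": 0},
  ],
)

```text
clock: 14.68
eef_pos: [528.2, 157.3, 191.3]
tcp_rot: [-3.142, -0.0, -0.127]
contact_force: [0.3, 0.6, 0.8]
opening: 0.0
grasp_force: 0.2
```

Call:
arm_command(
  deltas=[
    {"hand": 0, "tx": 3, "ty": 0, "tz": 0, "wx": 0, "wy": 0, "wz": 0},
    {"hand": 0, "tx": 3, "ty": 0, "tz": 0, "wx": 0, "wy": 0, "wz": 0},
    {"hand": 0, "tx": 3, "ty": 0, "tz": 0, "wx": 0, "wy": 0, "wz": 0},
    {"hand": 0, "tx": 3, "ty": 0, "tz": 0, "wx": 0, "wy": 0, "wz": 0},
    {"hand": 0, "tx": 0, "ty": 0, "tz": 0, "wx": 0, "wy": 0, "wz": 0},
  ],
)

```text
clock: 15.3
eef_pos: [540.0, 155.8, 191.2]
tcp_rot: [3.142, -0.0, -0.127]
contact_force: [-0.5, 0.2, -0.3]
opening: -0.002
grasp_force: 0.2
```

Call:
arm_command(
  deltas=[
    {"hand": 0, "tx": 2, "ty": 0, "tz": 0, "wx": 0, "wy": 0, "wz": 0},
    {"hand": 0, "tx": 2, "ty": 0, "tz": 0, "wx": 0, "wy": 0, "wz": 0},
    {"hand": 0, "tx": 2, "ty": 0, "tz": 0, "wx": 0, "wy": 0, "wz": 0},
    {"hand": 0, "tx": 2, "ty": 0, "tz": 0, "wx": 0, "wy": 0, "wz": 0},
    {"hand": 0, "tx": 0, "ty": 0, "tz": 0, "wx": 0, "wy": 0, "wz": 0},
  ],
)

```text
clock: 15.92
eef_pos: [547.9, 154.8, 191.3]
tcp_rot: [-3.142, -0.0, -0.127]
contact_force: [-0.2, -0.6, 0.3]
opening: -0.004
grasp_force: 0.4
```

Call:
arm_command(
  deltas=[
    {"hand": 0, "tx": 1.5, "ty": 0, "tz": 0, "wx": 0, "wy": 0, "wz": 0},
    {"hand": 0, "tx": 1.5, "ty": 0, "tz": 0, "wx": 0, "wy": 0, "wz": 0},
    {"hand": 0, "tx": 1, "ty": 0, "tz": 0, "wx": 0, "wy": 0, "wz": 0},
    {"hand": 0, "tx": 0, "ty": 0, "tz": 0, "wx": 0, "wy": 0, "wz": 0},
  ],
)

```text
clock: 16.42
eef_pos: [551.8, 154.3, 191.3]
tcp_rot: [-3.142, -0.0, -0.127]
contact_force: [-1.0, 0.0, -0.5]
opening: 0.003
grasp_force: 0.5
```

```bash
python3 knob.py k7; python3 - <<'E'
from h import *
import pickle
s,w=pickle.load(open("k7.pkl","rb"))
c=np.array([534,106.]);y=-.126;R=np.array([[np.cos(y),-np.sin(y)],[np.sin(y),np.cos(y)]])
for f in(.15,.185,.225):
  sd=.25
  def P(h): return np.r_[c+R@[h*np.cos(sd)*np.sin(f),h*np.sin(sd)],h*np.cos(sd)*np.cos(f)]
  print(f,"scene knob, base, rod@plate",[((proj(s,P(h))-[315,150])*2.857+[400,0]).round() for h in(200,175,110)],"wrist",[((proj(w,P(h))-[150,150])*[400/340,294/250]).round() for h in(110,225)])
E
```

```text
[551.76173862 154.30315249 191.31691998]
tcp local [11.6 50.2]
0.15 scene knob, base, rod@plate [array([649., 143.]), array([635., 163.]), array([603., 211.])] wrist [array([248., 115.]), array([178., 177.])]
0.185 scene knob, base, rod@plate [array([651., 151.]), array([637., 169.]), array([604., 215.])] wrist [array([248., 108.]), array([178., 147.])]
0.225 scene knob, base, rod@plate [array([654., 159.]), array([639., 177.]), array([605., 220.])] wrist [array([248.,  99.]), array([178., 113.])]
```

View pics/k7.png

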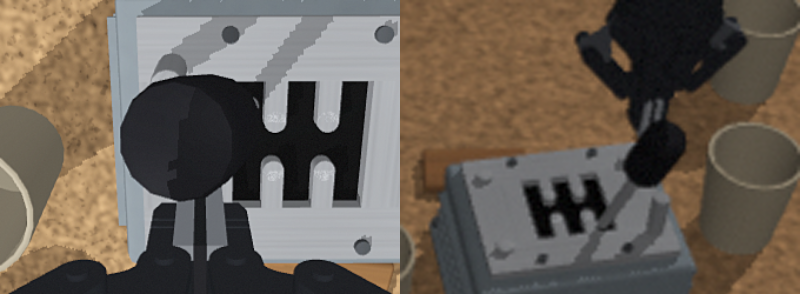

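The knob is at (656,152) in the scene crop and its top face at (178,137) in the wrist crop, so fore is about 0.19 to 0.20 in the far-left slot. A few careful millimetres more.

Call:
arm_command(
  deltas=[
    {"hand": 0, "tx": 1, "ty": 0, "tz": 0, "wx": 0, "wy": 0, "wz": 0},
    {"hand": 0, "tx": 1, "ty": 0, "tz": 0, "wx": 0, "wy": 0, "wz": 0},
    {"hand": 0, "tx": 1, "ty": 0, "tz": 0, "wx": 0, "wy": 0, "wz": 0},
    {"hand": 0, "tx": 0, "ty": 0, "tz": 0, "wx": 0, "wy": 0, "wz": 0},
  ],
)

```text
clock: 17.02
eef_pos: [554.8, 153.9, 191.3]
tcp_rot: [-3.142, -0.0, -0.127]
contact_force: [-0.2, 0.2, 0.4]
opening: -0.001
grasp_force: 0.6
```

Call:
arm_command(
  deltas=[
    {"hand": 0, "tx": 1, "ty": 0, "tz": 0, "wx": 0, "wy": 0, "wz": 0},
    {"hand": 0, "tx": 0, "ty": 0, "tz": 0, "wx": 0, "wy": 0, "wz": 0},
  ],
)

```text
clock: 17.27
eef_pos: [555.7, 153.8, 191.3]
tcp_rot: [-3.142, -0.0, -0.127]
contact_force: [-0.7, 0.4, -0.8]
opening: 0.001
grasp_force: 0.6
```

No stop force yet and fore is about 0.215. I'll back off the way I came, rise and check.

Call:
arm_command(
  deltas=[
    {"hand": 0, "tx": -10, "ty": 0, "tz": 0, "wx": 0, "wy": 0, "wz": 0},
    {"hand": 0, "tx": -30, "ty": 0, "tz": 0, "wx": 0, "wy": 0, "wz": 0},
    {"hand": 0, "tx": -30, "ty": 0, "tz": -30, "wx": 0, "wy": 0, "wz": 0},
    {"hand": 0, "tx": -20, "ty": 10, "tz": -40, "wx": 0, "wy": 0, "wz": 0},
    {"hand": 0, "tx": 0, "ty": 20, "tz": -30, "wx": 0, "wy": 0, "wz": 0},
    {"hand": 0, "tx": 0, "ty": 0, "tz": 0, "wx": 0, "wy": 0, "wz": 0},
  ],
)

```text
clock: 18.02
eef_pos: [463.3, 135.2, 293.8]
tcp_rot: [-3.14, -0.005, -0.128]
contact_force: [-0.2, 0.9, -1.3]
opening: -0.001
grasp_force: 0.0
```

```bash
python3 knob.py k8; python3 - <<'E'
from h import *
import pickle
s,w=pickle.load(open("k8.pkl","rb"))
t=imaging.grab_frame("top"); a=pickle.load(open("top0.pkl","rb")); b=pickle.load(open("scene0.pkl","rb"))
c=np.array([534,106.]);y=-.126;R=np.array([[np.cos(y),-np.sin(y)],[np.sin(y),np.cos(y)]])
for f in(.185,.225):
  sd=.25
  P=lambda h: np.r_[c+R@[h*np.cos(sd)*np.sin(f),h*np.sin(sd)],h*np.cos(sd)*np.cos(f)]
  print(f,"scene knob",proj(s,P(200)).round(1),"top: knob top",proj(t,P(225)).round(1))
g=s["image"].max(2);k=(g<40).astype(np.uint8);k[:190]=0;k[225:]=0;k[:,:385]=0;k[:,418:]=0
n,l,st,ce=cv2.connectedComponentsWithStats(k);i=1+st[1:,4].argmax();print("blob",st[i],ce[i])
A=cv2.resize(s["image"][140:300,280:460],(400,356),interpolation=cv2.INTER_CUBIC)
B=cv2.resize(t["image"][150:350,150:375],(400,356),interpolation=cv2.INTER_CUBIC)
cv2.imwrite("pics/end.png",np.hstack([A,B])[:,:,::-1])
E
```

```text
[462.3221083  135.52828207 291.11751248]
tcp local [-74.8  20.3]
0.185 scene knob [402.9 202.7] top: knob top [253.9 239.5]
0.225 scene knob [403.8 205.6] top: knob top [254.4 236.5]
blob [394 194  22  23 330] [404.26363636 204.85757576]
```

View pics/end.png

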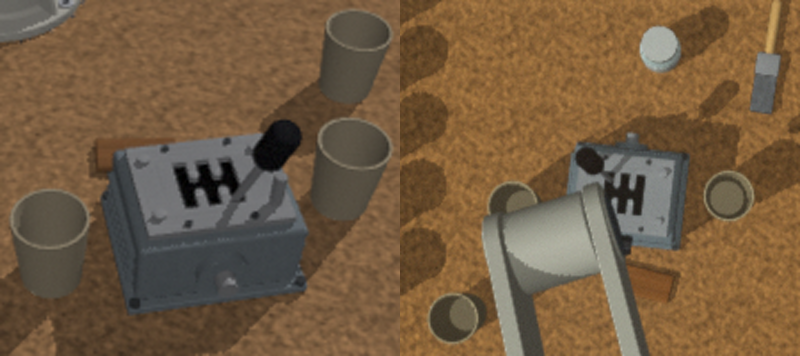

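The end picture shows the lever leaning into the far-left slot beside the tall peg, with the hand clear and the cups, jar and tools in place. The knob is at pixel (404.3,204.9), which gives fore of about 0.215 and side of about 0.25. Handing in.

```bash
python3 -c "
from rig import r
print(r.sense()['qvel'].round(3)); print(r.sign_off())"
```

```text
[ 0.003  0.017  0.002 -0.001  0.002 -0.002]
the job is handed in; nothing more can be done
None
```

The job is handed in: the lever is pushed home into the far-left corner slot beside the tall peg (by my measurement fore about 0.215 rad, side about 0.25 rad), with the hand clear and no bystander seen to move; the hand-in call returned no verdict.

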